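Pack the breakdown kit into its holders

TASK

Pack the camper's breakdown kit: set the flat tin down into the oblong holder, lay the matchbox centrally on it, lengthwise along the tin, and stand the tealight centrally on the matchbox. Set the slim tall tin upright in the round holder and lay the roll of tape centrally on top of it. Do not disturb the mug and the spice jar behind, and leave both stacks standing steady and untouched.

Things in the scene. Friction and masses are not known exactly. Their poses are not given: they have to be found in the camera images.
- oblong_holder: low rectangular plywood holder with a cork floor, fixed to the worktop for this job; 88 (x) x 131 (y) x 10 mm high outside, pocket 72 (x) x 115 (y) mm, floor 3 mm thick. Origin: centre of its underside; y runs along its length, z up.
- round_holder: low round plywood holder with a cork floor, fixed for this job; 84 mm outside diameter, 10 mm high, round pocket 68 mm across, floor 3 mm thick. Origin: centre of its underside; z up.
- flat_tin: flat oblong food tin with rounded corners, 63 (x) x 105 (y) x 26 mm high; the body itself measures about 60 x 100 mm. Origin: centre of its underside, y along its length, z up. It starts with its length within about 30 degrees of world y.
- tall_tin: slim upright round food tin, 58 mm diameter, 72 mm high (the wider, lower, red round tin that stands at the back is not part of the job). Origin: centre of its underside, z up.
- tape_roll: black roll of tape lying flat, 61 mm outside diameter, 19 mm high. Origin: centre of its underside, z up.
- matchbox: small matchbox lying flat, 36 (x) x 60 (y) x 13 mm high, with its inner tray slid out about 6 mm at the -y end (that end is not touchable in the simulation: the solid part reaches from y = -24 to +30 mm). Origin: centre of the underside of the full 60 mm, y along its length, z up.
- tealight: small round tealight candle in a thin cup, 38 mm diameter, 15 mm high. Origin: centre of its underside, z up.
- mug: bystander: white mug, 80 mm across and 91 mm high, standing at the back right. Origin on the underside, below its middle with the handle counted in; z up.
- spice_jar: bystander: dark-capped spice jar, 44 mm diameter, 105 mm high, standing at the back just left of the middle (the two other spice jars, with pale caps, stand against the wall). Origin: centre of its underside, z up.

How it is judged (in metres and radians):
At the end, for the whole second after the job is handed in: Flat tin down in the oblong holder (12 mm, 0.2 rad), matchbox on it (15 mm, lengthwise within 0.35 rad), tealight on the matchbox (14 mm); tall tin down in the round holder (12 mm), tape roll on it (14 mm). All upright within 0.12 rad, at rest (under 0.02 m/s) and released (horizontal distance between flat_tin and oblong_holder below 0.012 m and z of flat_tin in the frame of oblong_holder between 0.001 and 0.0065 m and angle between each of flat_tin, tall_tin, matchbox, tealight, tape_roll's own z axis and vertical below 0.12 rad and angle between the y axis of flat_tin and the y axis of oblong_holder, either way round below 0.2 rad and horizontal distance between tall_tin and round_holder below 0.012 m and z of tall_tin in the frame of round_holder between 0.001 and 0.0065 m and horizontal distance between matchbox and flat_tin below 0.015 m and z of matchbox in the frame of flat_tin between 0.022 and 0.03 m and angle between the y axis of matchbox and the y axis of flat_tin, either way round below 0.35 rad and horizontal distance between tealight and matchbox below 0.014 m and z of tealight in the frame of matchbox between 0.009 and 0.017 m and horizontal distance between tape_roll and tall_tin below 0.014 m and z of tape_roll in the frame of tall_tin between 0.068 and 0.077 m and linear speed of each of flat_tin, tall_tin, tape_roll, matchbox, tealight below 0.02 m/s); the robot touches nothing.
It fails at once if the mug is moved more than 30 mm or tipped (distance of mug from where it was at the start of the episode above 0.03 m or angle between mug's own z axis and vertical above 0.4 rad).
It fails at once if the loose spice jar is moved more than 30 mm or tipped (distance of spice_jar from where it was at the start of the episode above 0.03 m or angle between spice_jar's own z axis and vertical above 0.4 rad).
It also fails if it takes over 115 s, if anything falls off the work surface, if the arm or the gripper's body presses on something with over 40 N, if the wrist force passes 120 N, or if a joint passes its speed limit or range.

ROBOT

A 6-joint arm with a two-finger parallel gripper is mounted at the origin on a cart in front of the work surface, level with it; the furniture and walls round the work are solid. World frame = base frame: x ahead of the robot, y to its left, z up, the work surface at z = 0. Lengths are in m, angles in degrees, forces in N, time in s.
With the tool pointing down it reaches from about 0.375 to 0.9 m from the base axis. Payload 3.1 kg.
Tool frame: the origin (TCP) lies midway between the tips of the shut fingers; the grasp point (between the pads) lies 19 mm behind it; z points along the fingers, y is the line along which they close (so a half turn about z gives the same grasp; the last joint's range is limited). The gripper opens to 87 mm and grips with 3 to 60 N. Pads are 19 mm wide; open, the fingers measure 117 mm over their backs; the gripper's body (75 mm by 190 mm) begins 51 mm behind the grasp point.
Start: joints at [-84.769, 30.224, 82.088, -0, 67.689, -10.227], TCP at [0.167, -0.602, 0.223] pointing down, gripper open.
Joint ranges: [-176.69, 176.69], [-43.24, 126.21], [12.49, 139.97], [-82, 262], [0, 151.66], [-163.58, 163.58]. Speed limits (degrees/s): [159.86, 159.86, 180, 180, 180, 180].

INTERFACE

Orientations are given as a 3x3 rotation matrix whose columns are the frame's x, y, z axes.
In Python, from rig import read_state, optics, bot gives the robot as it stands. The module is installed in compiled form; this text tells all that it offers.
- The arm moves only by the tool send_rows, never from a script. Its argument "commands" is a list of rows, each a list of 7 numbers: the turn, a rotation vector about the tool's x, y, z in units of 5 degrees (1.0 is 5 degrees), then the shift along the tool's x, y, z in units of 30 mm (1.0 is 30 mm), then the opening, from 0 (shut) to 1 (fully open). In form: [[rx, ry, rz, tx, ty, tz, gripper], ...]. A call has 1 to 20 rows; each row is the pose to reach, as a shift and turn from the pose commanded when the call began, along the tool's axes at that moment; what a row does not reach only later rows make up. A row lasts 1/12 s, in which the tool goes at most 41.7 mm and 7.16 degrees, less where a joint would pass 70% of its speed; a pose out of reach is approached as far as the arm can. A call with a gripper value outside its range is refused whole. The fingers move at their own pace and stop on an object; the grip force is fixed at half the most. Time passes only in rows, so rows that repeat a pose let the fingers close. It gives the time, the measured TCP pose, the force, the opening and the grip force at its end, in the units of the state.
- read_state(): the state, without advancing time (a new reading comes with each control period).
- optics.capture(name): name is "scene" or "top"; returns a dict with "image" (480x640x3 uint8, blue, green, red), "intrinsics" (3x3 intrinsics, pixels), "extrinsics" (4x4, takes a point from world to camera coordinates). Camera axes: x right, y down, z forward; pixel columns grow to the right and rows downward; lengths in m; the calibration is good to about 2 mm. A picture is of the moment at which its call begins. There is no depth.
- bot.hand_in(): hands the job in; it is judged then, once.
The state is a dict: "time_s": time; "joint_positions": joint angles; "qvel": joint speeds; "tau": joint torques, N m; "position": TCP position; "tcp_rot": TCP orientation; "force": force on the tool from outside, world axes, zero at the start; "moment": the same for the moment, N m; "opening": opening from 0.0 (shut) to 1.0 (fully open); "grasp_force": force on a finger pad.
Only numpy, scipy, OpenCV 4.12 (cv2) and the standard library are available. Lean on these libraries where they do the work, as an engineer would, in place of code of your own. Each camera call takes 0.05 s, during which the arm holds its last target. There are 200 camera calls.

## Working session

There is one attempt and no reset: what is moved stays moved. The work goes in short steps, Python scripts to look and compute and a tool call to move; the robot and the scene stay as the last step left them, time stands still between calls to the robot, and variables do not carry over. Pictures are saved under pics/ and viewed, at most 17 in all, crops included, and the job is handed in when it is done.

Besides the shell and the picture viewer there is one more tool, called after ">>>" as a command line: name --pt "numbers of a row" for each row, then --argument value for the rest. send_rows: Moves the arm, as the interface text tells. Its arguments: {"type":"object","properties":{"commands":{"type":"array","items":{"type":"array","items":{"type":"number"}}}},"required":["commands"]}

```bash
mkdir -p pics; python3 - <<'E'
from rig import read_state, optics
import cv2,numpy as np
s=read_state();print(s['time_s'],s['position'],np.round(s['tcp_rot'],3),s['opening'])
for n in('scene','top'):
    d=optics.capture(n);cv2.imwrite(f'pics/{n}0.png',d['image']);print(d['intrinsics'],np.round(d['extrinsics'],4))
E
```

```text
0.0 [ 0.16653147 -0.60165971  0.22157932] [[ 0.964  0.266 -0.   ]
 [ 0.266 -0.964  0.002]
 [ 0.    -0.002 -1.   ]] 0.999636034747758
[[460.64534122   0.         314.9702098 ]
 [  0.         460.64534122 235.8107326 ]
 [  0.           0.           1.        ]] [[ 9.9890e-01  4.6900e-02  1.1000e-03 -5.2240e-01]
 [ 3.0400e-02 -6.2880e-01 -7.7700e-01  2.5300e-02]
 [-3.5800e-02  7.7620e-01 -6.2950e-01  1.1816e+00]
 [ 0.0000e+00  0.0000e+00  0.0000e+00  1.0000e+00]]
[[510.04122303   0.         322.71566394]
 [  0.         510.04122303 238.13227271]
 [  0.           0.           1.        ]] [[-0.0322 -0.9995  0.0041  0.0227]
 [-0.9788  0.0308 -0.2023  0.502 ]
 [ 0.2021 -0.0105 -0.9793  0.9547]
 [ 0.      0.      0.      1.    ]]
```

View pics/top0.png

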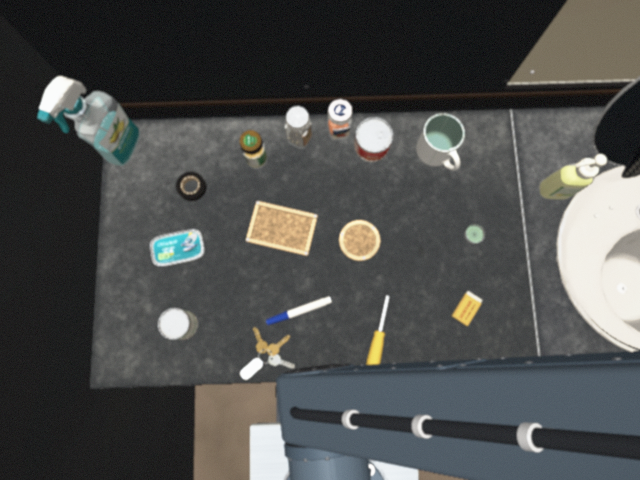

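View pics/scene0.png

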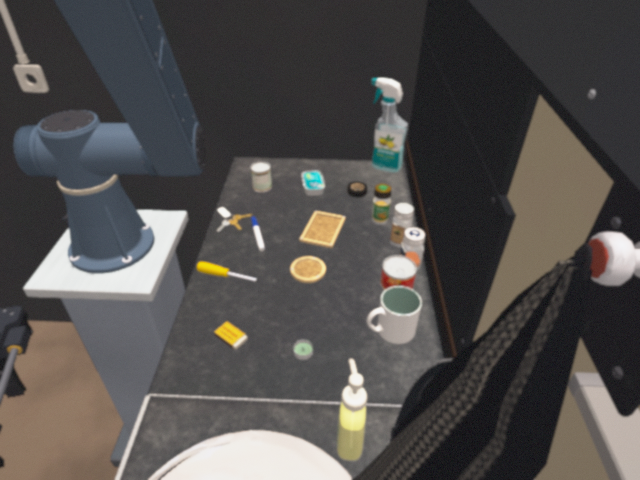

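The top view shows the flat tin at (177,247), tall tin (178,323), tape (191,186), oblong holder (282,228), round holder (360,240), tealight (474,234) and matchbox (468,308). Next I'll enlarge it for edge readings.

```bash
python3 - <<'E'
import cv2
i=cv2.imread('pics/top0.png')
cv2.imwrite('pics/cl.png',cv2.resize(i[165:345,140:340],None,fx=4,fy=3.333333,interpolation=cv2.INTER_CUBIC)[:600] if 0 else cv2.resize(i[165:315,140:340],None,fx=4,fy=4,interpolation=cv2.INTER_CUBIC))
a=i[205:345,330:490]
b=i[295:345,140:220]
import numpy as np
c=np.zeros((140,200,3),np.uint8)
c=np.hstack([a[:,:55],a[:,95:160]]) # cols 330-385, 425-490
c=np.hstack([c,np.vstack([b,np.zeros((90,80,3),np.uint8)])])
cv2.imwrite('pics/cr.png',cv2.resize(c,None,fx=4,fy=4,interpolation=cv2.INTER_CUBIC))
E
```

```text
(no output)
```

View pics/cl.png

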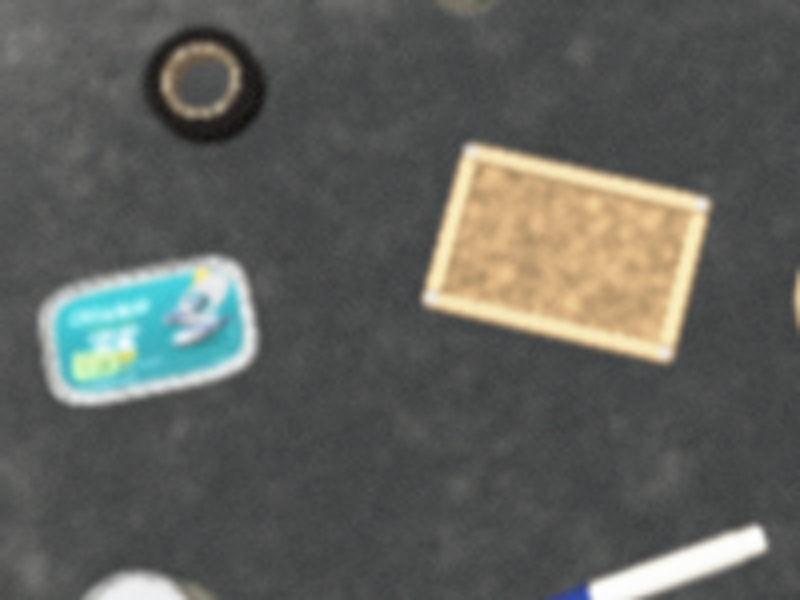

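View pics/cr.png

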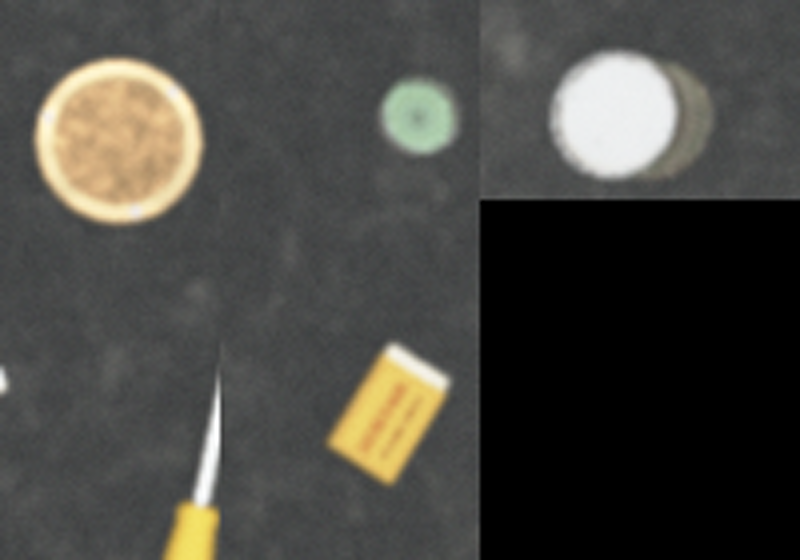

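The crops show clear outlines: the holder corners, tin rims and matchbox corners, with the white tray end at upper right.

```bash
cat > h.py <<'E'
import numpy as np
K=np.array([[510.04122303,0,322.71566394],[0,510.04122303,238.13227271],[0,0,1]])
def cam(name):
    from rig import optics
    return optics.capture(name)
def back(d,uv,z):
    E=d['extrinsics'];R=E[:3,:3];c=-R.T@E[:3,3]
    r=R.T@np.linalg.solve(d['intrinsics'],[uv[0],uv[1],1]);return c+r*(z-c[2])/r[2]
def proj(d,P):
    E=d['extrinsics'];q=(E[:3,:3]@np.atleast_2d(P).T).T+E[:3,3];q=q@d['intrinsics'].T;return q[:,:2]/q[:,2:]
def goto(p,yaw,z=None,s=None):
    """rows numbers: target tcp p, tool pointing down with tool y at world angle yaw (deg, mod 180)"""
    from rig import read_state
    from scipy.spatial.transform import Rotation as Ro
    s=read_state();R=s['tcp_rot'];best=None
    for k in(0,180):
        a=np.radians(yaw+k);y=np.array([np.cos(a),np.sin(a),0]);zz=np.array([0,0,-1.]);T=np.c_[np.cross(y,zz),y,zz]
        r=Ro.from_matrix(R.T@T).as_rotvec()
        if best is None or np.linalg.norm(r)<np.linalg.norm(best):best=r
    print('rot',np.round(np.degrees(best)/5,3),'shift',np.round(R.T@(np.array(p)-s['position'])/.03,3),'t',round(s['time_s'],2),'q6',round(s['joint_positions'][5],1), 'pos',np.round(s['position'],4))
E
python3 - <<'E'
from h import *
d=cam('top')
L=lambda x,y:((x+.5)/4-.5+140,(y+.5)/4-.5+165)
A=lambda x,y,x0=0,c0=330,r0=205:((x-x0+.5)/4-.5+c0,(y+.5)/4-.5+r0)
f=lambda n,p,z:print(n,np.round(back(d,p,z),4))
C=np.array([back(d,L(*q),.01) for q in[(468,147),(710,203),(670,360),(426,300)]])
print('hold',C.mean(0),[np.linalg.norm(C[i]-C[i-1]).round(4) for i in range(4)])
ang=lambda v:np.degrees(np.arctan2(v[1],v[0]))
print(ang(C[0]-C[1]),ang(C[3]-C[2]))
f('tin',L(150,331),.026)
B=lambda x,y:back(d,L(x,y),.026)
print('tinang',ang(B(70,290)-B(205,258)),ang(B(90,405)-B(235,372)))
f('tape',L(201.5,80),.019)
f('tall',A(614.5,114,480,140,295),.072)
f('round',A(119.5,140.5),.01)
f('tea',A(420,116,220,425),.015)
M=np.array([back(d,A(x,y,220,425),.013) for x,y in[(390,342),(450,382),(388,486),(328,443)]])
print('match',M.mean(0),[np.linalg.norm(M[i]-M[i-1]).round(4) for i in range(4)],ang(M[3]-M[0]),ang(M[2]-M[1]))
# tape outline prediction
i=d['image'];import cv2
t=back(d,L(201.5,80),.019);th=np.linspace(0,6.28,60)
P=np.vstack([np.c_[t[0]+.0305*np.cos(th),t[1]+.0305*np.sin(th),0*th+z] for z in(0,.019)]);u=proj(d,P)
u=((u-[140,165])+.5)*4-.5;print('tape outline',u.min(0),u.max(0))
s=cam('scene');
for n,p in dict(tall=(*back(d,A(614.5,114,480,140,295),.072),),tea=tuple(back(d,A(420,116,220,425),.015)),tin=tuple(B(150,331)),match=tuple(M.mean(0)),round=tuple(back(d,A(119.5,140.5),.01))).items():print(n,proj(s,p).round(1))
for n,px in dict(spice=(250,137),mug=(443,135),red=(374,133)).items():f(n,px,dict(spice=.105,mug=.091,red=.06)[n])
goto((.5,0,.1),90)
E
```

```text
hold [0.53590648 0.0900612  0.01      ] [np.float64(0.0837), np.float64(0.1297), np.float64(0.085), np.float64(0.1292)]
74.80106149779631 74.20421081773681
tin [0.4979 0.2999 0.026 ]
tinang 102.03950256657778 101.33006508794352
tape [0.6314 0.2785 0.019 ]
tall [0.3453 0.2906 0.072 ]
round [ 0.5053 -0.0692  0.01  ]
tea [ 0.5096 -0.3055  0.015 ]
match [ 0.35940569 -0.27666849  0.013     ] [np.float64(0.0605), np.float64(0.0352), np.float64(0.0615), np.float64(0.0356)] 144.2628144688397 144.63105668420786
tape outline [142.67022457  24.14185172] [268.21553956 146.5548191 ]
tall [[259.1 166.6]]
tea [[301.1 347. ]]
tin [[311.3 179.6]]
match [[229.1 333.3]]
round [[306.2 267.7]]
spice [0.6964 0.142  0.105 ]
mug [ 0.695  -0.2373  0.091 ]
red [ 0.7166 -0.105   0.06  ]
rot [-1.500e-02 -1.000e-03  3.091e+00] shift [ 16.058 -16.372   4.09 ] t 0.2 q6 -10.2 pos [ 0.1666 -0.6019  0.2219]
```

```bash
python3 - <<'E'
s=open('h.py').read()
s=s.replace("if best is None or np.linalg.norm(r)<np.linalg.norm(best):best=r","q=(np.degrees(np.arctan2(p[1],p[0]))-yaw-k+180)%360-180\n        if best is None or abs(q)<bq:best,bq=r,abs(q)")
open('h.py','w').write(s)
E
python3 - <<'E'
from h import *
goto((.5,-.1,.2),11.7);goto((.498,.300,.1),11.7)
E
```

```text
rot [-1.0000e-02 -1.3000e-02 -1.7249e+01] shift [ 15.171 -13.164   0.752] t 0.2 q6 -10.2 pos [ 0.1666 -0.6019  0.2219]
rot [-1.0000e-02 -1.3000e-02 -1.7249e+01] shift [ 18.659 -26.028   4.103] t 0.2 q6 -10.2 pos [ 0.1666 -0.6019  0.2219]
```

>>> send_rows --pt "0 0 -17.25 15.17 -13.16 0.75 1" --pt "0 0 -17.25 15.17 -13.16 0.75 1" --pt "0 0 -17.25 15.17 -13.16 0.75 1" --pt "0 0 -17.25 15.17 -13.16 0.75 1" --pt "0 0 -17.25 15.17 -13.16 0.75 1" --pt "0 0 -17.25 15.17 -13.16 0.75 1" --pt "0 0 -17.25 15.17 -13.16 0.75 1" --pt "0 0 -17.25 15.17 -13.16 0.75 1" --pt "0 0 -17.25 15.17 -13.16 0.75 1" --pt "0 0 -17.25 15.17 -13.16 0.75 1" --pt "0 0 -17.25 15.17 -13.16 0.75 1" --pt "0 0 -17.25 15.17 -13.16 0.75 1" --pt "0 0 -17.25 18.66 -26.03 4.1 1" --pt "0 0 -17.25 18.66 -26.03 4.1 1" --pt "0 0 -17.25 18.66 -26.03 4.1 1" --pt "0 0 -17.25 18.66 -26.03 4.1 1" --pt "0 0 -17.25 18.66 -26.03 4.1 1" --pt "0 0 -17.25 18.66 -26.03 4.1 1" --pt "0 0 -17.25 18.66 -26.03 4.1 1" --pt "0 0 -17.25 18.66 -26.03 4.1 1"

```text
time_s: 1.87
position: [0.4796, 0.1398, 0.1339]
tcp_rot: [[-0.203, 0.979, 0.0], [0.979, 0.203, -0.0], [-0.0, 0.0, -1.0]]
force: [0.9, -0.7, -0.7]
opening: 1.004
grasp_force: 0.0
```

```bash
python3 -c "
from h import *
goto((.498,.300,.1),11.7);goto((.498,.300,.010),11.7)"
```

```text
rot [0.002 0.001 0.003] shift [5.104 1.683 1.13 ] t 1.87 q6 -8.3 pos [0.4796 0.1398 0.1339]
rot [0.002 0.001 0.003] shift [5.105 1.683 4.13 ] t 1.87 q6 -8.3 pos [0.4796 0.1398 0.1339]
```

>>> send_rows --pt "0 0 0 5.1 1.68 1.13 1" --pt "0 0 0 5.1 1.68 1.13 1" --pt "0 0 0 5.1 1.68 1.13 1" --pt "0 0 0 5.1 1.68 1.13 1" --pt "0 0 0 5.1 1.68 1.13 1" --pt "0 0 0 5.1 1.68 1.13 1" --pt "0 0 0 5.1 1.68 1.13 1"

```text
time_s: 2.45
position: [0.4974, 0.2975, 0.1001]
tcp_rot: [[-0.204, 0.979, -0.001], [0.979, 0.204, -0.001], [-0.001, -0.001, -1.0]]
force: [0.0, -0.3, 0.1]
opening: 1.001
grasp_force: 0.0
```

```bash
python3 -c "
from h import *
import cv2
goto((.498,.300,.010),11.7)
cv2.imwrite('pics/a1.png',cam('top')['image'][150:400,80:400])"
```

```text
rot [-0.015  0.007  0.012] shift [0.08  0.04  3.003] t 2.45 q6 8.1 pos [0.4974 0.2975 0.1001]
```

View pics/a1.png

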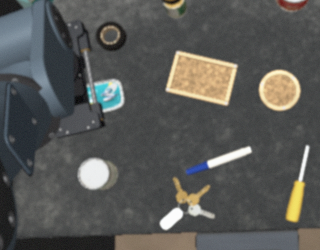

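The gripper straddles the tin at crop (105,95); the upper and lower fingers lie on either side of it.

>>> send_rows --pt "0 0 0 0.05 0.03 1.4 1" --pt "0 0 0 0.05 0.03 2.4 1" --pt "0 0 0 0.05 0.03 3 1" --pt "0 0 0 0.05 0.03 3 1" --pt "0 0 0 0.05 0.03 3 0" --pt "0 0 0 0.05 0.03 3 0" --pt "0 0 0 0.05 0.03 3 0" --pt "0 0 0 0.05 0.03 3 0" --pt "0 0 0 0.05 0.03 3 0" --pt "0 0 0 0.05 0.03 3 0" --pt "0 0 0 0.05 0.03 3 0"

```text
time_s: 3.42
position: [0.4993, 0.2996, 0.0117]
tcp_rot: [[-0.203, 0.979, 0.002], [0.979, 0.203, 0.0], [0.0, 0.002, -1.0]]
force: [-0.6, -1.9, 6.8]
opening: 0.682
grasp_force: 30.0
```

```bash
python3 -c "
from h import *
goto((.498,.300,.10),11.7);goto((.536,.09,.08),-15.5)"
```

```text
rot [ 0.021 -0.001  0.003] shift [ 0.021 -0.034 -2.943] t 3.42 q6 8.3 pos [0.4993 0.2996 0.0117]
rot [ 0.021 -0.006  5.443] shift [-7.09  -0.216 -2.277] t 3.42 q6 8.3 pos [0.4993 0.2996 0.0117]
```

>>> send_rows --pt "0 0 0 0 0 -1 0" --pt "0 0 0 0 0 -2.2 0" --pt "0 0 5.44 -7.09 -0.22 -2.28 0" --pt "0 0 5.44 -7.09 -0.22 -2.28 0" --pt "0 0 5.44 -7.09 -0.22 -2.28 0" --pt "0 0 5.44 -7.09 -0.22 -2.28 0" --pt "0 0 5.44 -7.09 -0.22 -2.28 0" --pt "0 0 5.44 -7.09 -0.22 -2.28 0" --pt "0 0 5.44 -7.09 -0.22 -2.28 0" --pt "0 0 5.44 -7.09 -0.22 -2.28 0" --pt "0 0 5.44 -7.09 -0.22 -2.28 0" --pt "0 0 5.44 -7.09 -0.22 -2.28 0"

```text
time_s: 4.42
position: [0.5345, 0.0915, 0.0787]
tcp_rot: [[0.265, 0.964, -0.001], [0.964, -0.265, 0.0], [0.0, -0.001, -1.0]]
force: [-0.3, -0.1, -1.6]
opening: 0.677
grasp_force: 30.0
```

```bash
python3 -c "
from h import *
goto((.536,.09,.0155),-15.5)
import cv2
cv2.imwrite('pics/a2.png',cv2.resize(cam('scene')['image'][120:300,180:420],None,fx=3,fy=3))"
```

```text
rot [-0.011 -0.     0.03 ] shift [-0.036  0.063  2.105] t 4.42 q6 13.2 pos [0.5345 0.0915 0.0787]
```

View pics/a2.png

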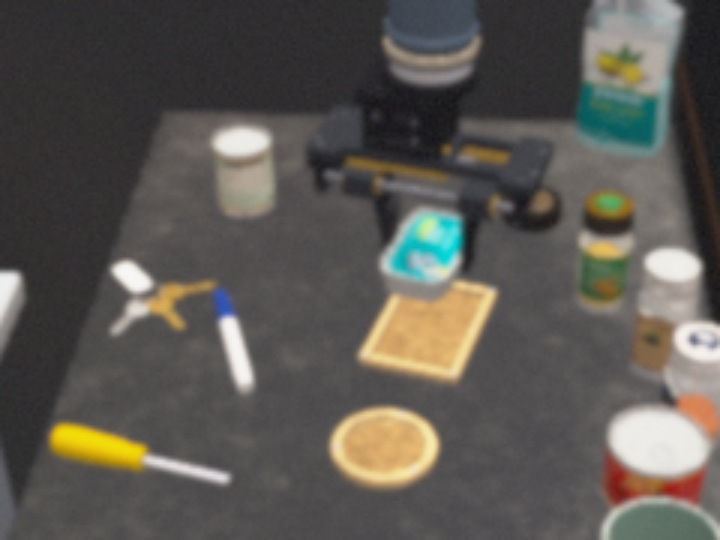

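The tin hangs level over the holder at crop (425,255). I'll lower it in.

>>> send_rows --pt "0 0 0 -0.04 0.06 0.7 0" --pt "0 0 0 -0.04 0.06 1.3 0" --pt "0 0 0 -0.04 0.06 1.7 0" --pt "0 0 0 -0.04 0.06 1.9 0" --pt "0 0 0 -0.04 0.06 2 0" --pt "0 0 0 -0.04 0.06 2.07 0" --pt "0 0 0 -0.04 0.06 2.11 0" --pt "0 0 0 -0.04 0.06 2.11 0"

```text
time_s: 5.13
position: [0.5371, 0.0884, 0.0159]
tcp_rot: [[0.267, 0.964, 0.001], [0.964, -0.267, -0.0], [0.0, 0.001, -1.0]]
force: [0.6, -0.5, -2.0]
opening: 0.682
grasp_force: 30.0
```

```bash
python3 -c "
from h import *
goto((.536,.09,.0155),-15.5)
import cv2
cv2.imwrite('pics/a3.png',cv2.resize(cam('scene')['image'][170:270,270:380],None,fx=5,fy=5))"
```

```text
rot [ 0.01  -0.003  0.006] shift [ 0.041 -0.049  0.013] t 5.13 q6 13.0 pos [0.5371 0.0884 0.0159]
```

View pics/a3.png

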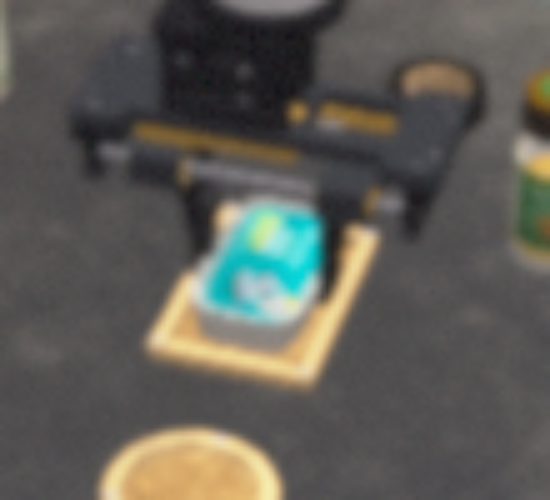

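```bash
python3 - <<'E'
from h import *
d=cam('scene')
a=np.radians(74.5);Y=np.array([np.cos(a),np.sin(a)]);X=np.array([Y[1],-Y[0]])
def p(c,x,y,z):
    q=np.array(c)+x*X+y*Y
    u=proj(d,(*q,z))[0];return ((u-[270,170]+.5)*5-.5).round(0)
for c in((.536,.09),):
    print('holder',[p(c,x,y,.01) for x,y in((-.044,-.0655),(.044,-.0655),(.044,.0655))],'inner',p(c,0,-.0575,.003))
c=(.5371,.0884)
print('tin end top/bot, far',p(c,0,-.0525,.029),p(c,0,-.0525,.003),p(c,0,.0525,.029), 'mid -x +x top', p(c,-.0315,0,.029),p(c,.0315,0,.029))
E
```

```text
holder [array([140., 346.]), array([303., 381.]), array([372., 234.])] inner [226. 364.]
tin end top/bot, far [231. 321.] [231. 360.] [291. 206.] mid -x +x top [205. 251.] [319. 273.]
```

>>> send_rows --pt "0 0 0 0 -0.04 0.05 0" --pt "0 0 0 0 -0.04 0.05 0" --pt "0 0 0 0 -0.04 0.05 1" --pt "0 0 0 0 -0.04 0.05 1" --pt "0 0 0 0 -0.04 0.05 1" --pt "0 0 0 0 -0.04 0.05 1" --pt "0 0 0 0 -0.04 -1 1" --pt "0 0 0 0 -0.04 -3 1" --pt "0 0 0 -5 -0.04 -4 1" --pt "0 0 0 -12 -0.04 -4 1" --pt "0 0 0 -12 -0.04 -4 1" --pt "0 0 0 -12 -0.04 -4 1" --pt "0 0 0 -12 -0.04 -4 1" --pt "0 0 0 -12 -0.04 -4 1" --pt "0 0 0 -12 -0.04 -4 1" --pt "0 0 0 -12 -0.04 -4 1" --pt "0 0 0 -12 -0.04 -4 1"

```text
time_s: 6.65
position: [0.4385, -0.2617, 0.1359]
tcp_rot: [[0.269, 0.963, 0.001], [0.963, -0.269, -0.001], [-0.001, 0.001, -1.0]]
force: [0.2, 0.0, 0.0]
opening: 1.001
grasp_force: 0.0
```

```bash
python3 -c "
from h import *
goto((.3594-.0024,-.2767+.0017,.08),54.4)
import cv2
cv2.imwrite('pics/a4.png',cv2.resize(cam('top')['image'][165:315,200:400],None,fx=4,fy=4,interpolation=cv2.INTER_CUBIC))"
```

```text
rot [ 2.0000e-02 -3.0000e-03  2.2001e+01] shift [-1.155 -2.5    1.863] t 6.65 q6 -27.7 pos [ 0.4385 -0.2617  0.1359]
```

View pics/a4.png

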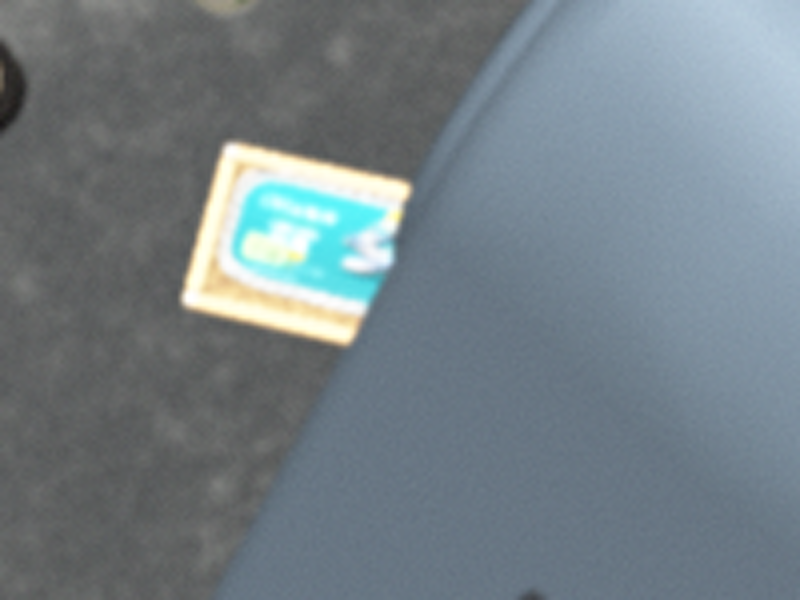

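The flat tin sits in the holder, parallel to it, with an even margin at the left end. Next is the matchbox.

>>> send_rows --pt "0 0 -14 -1.15 -2.5 1.86 1" --pt "0 0 -14 -1.15 -2.5 1.86 1" --pt "0 0 -14 -1.15 -2.5 1.86 1" --pt "0 0 -14 -1.15 -2.5 1.86 1" --pt "0 0 -14 -1.15 -2.5 1.86 1" --pt "0 0 -14 -1.15 -2.5 1.86 1" --pt "0 0 -14 -1.15 -2.5 1.86 1" --pt "0 0 -14 -1.15 -2.5 1.86 1" --pt "0 0 -14 -1.15 -2.5 1.86 1" --pt "0 0 -14 -1.15 -2.5 1.86 1" --pt "0 0 -14 -1.15 -2.5 1.86 1" --pt "0 0 -14 -1.15 -2.5 1.86 1" --pt "0 0 -14 -1.15 -2.5 1.86 1" --pt "0 0 -14 -1.15 -2.5 1.86 1"

```text
time_s: 7.87
position: [0.3579, -0.2715, 0.0797]
tcp_rot: [[-0.813, 0.582, -0.0], [0.582, 0.813, 0.0], [0.0, 0.0, -1.0]]
force: [-0.2, -0.4, -0.9]
opening: 0.999
grasp_force: 0.0
```

```bash
python3 -c "
from h import *
goto((.3594-.0024,-.2767+.0017,.004),54.4)"
```

```text
rot [ 2.0000e-03  1.0000e-03 -3.5995e+01] shift [-0.042 -0.113  2.523] t 7.87 q6 -105.9 pos [ 0.3579 -0.2715  0.0797]
```

>>> send_rows --pt "0 0 0 -0.04 -0.11 1 1" --pt "0 0 0 -0.04 -0.11 1.6 1" --pt "0 0 0 -0.04 -0.11 1.6 1" --pt "0 0 0 -0.04 -0.11 1.6 1"

```text
time_s: 8.2
position: [0.3565, -0.2744, 0.0312]
tcp_rot: [[-0.814, 0.581, -0.002], [0.581, 0.814, 0.002], [0.003, 0.001, -1.0]]
force: [0.1, -0.3, 0.1]
opening: 0.998
grasp_force: 0.0
```

```bash
python3 -c "
from h import *
goto((.3594-.0024,-.2767+.0017,.004),54.4)"
```

```text
rot [ 4.6000e-02  1.4000e-02 -3.5988e+01] shift [-0.028 -0.007  0.905] t 8.2 q6 -106.3 pos [ 0.3565 -0.2744  0.0312]
```

>>> send_rows --pt "0 0 0 -0.02 0 0.6 1" --pt "0 0 0 -0.02 0 0.9 1" --pt "0 0 0 -0.02 0 0.9 0" --pt "0 0 0 -0.02 0 0.9 0" --pt "0 0 0 -0.02 0 0.9 0" --pt "0 0 0 -0.02 0 0.9 0" --pt "0 0 0 -0.02 0 0.9 0" --pt "0 0 0 -0.02 0 0.9 0" --pt "0 0 0 -0.02 0 0.9 0" --pt "0 0 0 -0.02 0 0.9 0" --pt "0 0 0 -0.02 0 0.9 0"

```text
time_s: 9.12
position: [0.3575, -0.2754, 0.0048]
tcp_rot: [[-0.814, 0.581, 0.0], [0.581, 0.814, -0.0], [-0.0, -0.0, -1.0]]
force: [-0.1, 0.1, 1.6]
opening: 0.414
grasp_force: 30.1
```

```bash
python3 -c "
from h import *
goto((.3594-.0024,-.2767+.0017,.08),54.4)
goto((.537,.089,.12),-15.5)"
```

```text
rot [-2.0000e-03 -0.0000e+00 -3.5978e+01] shift [ 0.021  0.    -2.507] t 9.12 q6 -106.4 pos [ 0.3575 -0.2754  0.0048]
rot [1.0000e-03 1.0000e-03 1.4002e+01] shift [ 2.18  13.363 -3.841] t 9.12 q6 -106.4 pos [ 0.3575 -0.2754  0.0048]
```

>>> send_rows --pt "0 0 0 0 0 -1 0" --pt "0 0 0 0 0 -2.2 0" --pt "0 0 14 2.3 13.4 -3.8 0" --pt "0 0 14 2.3 13.4 -3.8 0" --pt "0 0 14 2.3 13.4 -3.8 0" --pt "0 0 14 2.3 13.4 -3.8 0" --pt "0 0 14 2.3 13.4 -3.8 0" --pt "0 0 14 2.3 13.4 -3.8 0" --pt "0 0 14 2.3 13.4 -3.8 0" --pt "0 0 14 2.3 13.4 -3.8 0" --pt "0 0 14 2.3 13.4 -3.8 0" --pt "0 0 14 2.3 13.4 -3.8 0" --pt "0 0 14 2.3 13.4 -3.8 0" --pt "0 0 14 2.3 13.4 -3.8 0" --pt "0 0 14 2.3 13.4 -3.8 0" --pt "0 0 14 2.3 13.4 -3.8 0"

```text
time_s: 10.45
position: [0.5343, 0.0929, 0.1185]
tcp_rot: [[0.264, 0.965, -0.001], [0.965, -0.264, -0.0], [-0.0, -0.0, -1.0]]
force: [0.2, 0.3, 0.1]
opening: 0.41
grasp_force: 30.0
```

```bash
python3 -c "
from h import *
goto((.5375,.0915,.036),-15.5)"
```

```text
rot [-0.006  0.006  0.043] shift [-0.015  0.115  2.75 ] t 10.45 q6 13.4 pos [0.5343 0.0929 0.1185]
```

>>> send_rows --pt "0 0 0 0 0.08 1 0" --pt "0 0 0 0 0.08 2 0" --pt "0 0 0 0 0.08 2.4 0" --pt "0 0 0 0 0.08 2.5 0" --pt "0 0 0 0 0.08 2.5 0"

```text
time_s: 10.87
position: [0.5354, 0.0901, 0.0425]
tcp_rot: [[0.268, 0.963, -0.004], [0.963, -0.268, -0.0], [-0.001, -0.004, -1.0]]
force: [-0.9, -0.7, 0.5]
opening: 0.405
grasp_force: 30.0
```

```bash
python3 -c "
from h import *
goto((.5375,.0915,.0345),-15.5)"
```

```text
rot [-0.044  0.013 -0.013] shift [0.065 0.057 0.267] t 10.87 q6 13.3 pos [0.5354 0.0901 0.0425]
```

>>> send_rows --pt "0 0 0 0.06 0.05 0.12 0" --pt "0 0 0 0.06 0.05 0.22 0" --pt "0 0 0 0.06 0.05 0.27 0" --pt "0 0 0 0.06 0.05 0.27 0"

```text
time_s: 11.2
position: [0.5392, 0.0926, 0.036]
tcp_rot: [[0.267, 0.964, 0.001], [0.964, -0.267, -0.0], [0.0, 0.001, -1.0]]
force: [-0.1, -0.8, -0.4]
opening: 0.409
grasp_force: 30.0
```

>>> send_rows --pt "0 0 0 -0.03 -0.05 0.04 0" --pt "0 0 0 -0.03 -0.05 0.04 0" --pt "0 0 0 -0.03 -0.05 0.04 0"

```text
time_s: 11.45
position: [0.5371, 0.0923, 0.0346]
tcp_rot: [[0.267, 0.964, 0.0], [0.964, -0.267, -0.0], [0.0, 0.0, -1.0]]
force: [-0.2, 0.3, 0.1]
opening: 0.409
grasp_force: 30.0
```

>>> send_rows --pt "0 0 0 0 0 0 1" --pt "0 0 0 0 0 0 1" --pt "0 0 0 0 0 0 1" --pt "0 0 0 0 0 0 1" --pt "0 0 0 0 0 -1 1" --pt "0 0 0 0 0 -2.2 1" --pt "0 0 0 -13 2.66 -2.2 1" --pt "0 0 0 -13 2.66 -2.2 1" --pt "0 0 0 -13 2.66 -2.2 1" --pt "0 0 0 -13 2.66 -2.2 1" --pt "0 0 0 -13 2.66 -2.2 1" --pt "0 0 0 -13 2.66 -2.2 1" --pt "0 0 0 -13 2.66 -2.2 1" --pt "0 0 0 -13 2.66 -2.2 1" --pt "0 0 0 -13 2.66 -2.2 1" --pt "0 0 0 -13 2.66 -2.2 1" --pt "0 0 0 -13 2.66 -2.2 1" --pt "0 0 0 -13 2.66 -2.2 1" --pt "0 0 0 -13 2.66 -2.2 1" --pt "0 0 0 -13 2.66 -2.2 1"

```text
time_s: 13.12
position: [0.5096, -0.303, 0.1002]
tcp_rot: [[0.266, 0.964, -0.001], [0.964, -0.266, 0.002], [0.001, -0.002, -1.0]]
force: [-1.6, -0.1, -0.2]
opening: 1.002
grasp_force: 0.0
```

```bash
python3 -c "
from h import *
goto((.5096,-.3055,.004),-15.5)
import cv2
cv2.imwrite('pics/a5.png',cv2.resize(cam('scene')['image'][160:400,200:440],None,fx=2.5,fy=2.5,interpolation=cv2.INTER_CUBIC))"
```

```text
rot [-0.019 -0.013  0.018] shift [-0.085  0.027  3.205] t 13.12 q6 -26.1 pos [ 0.5096 -0.303   0.1002]
```

View pics/a5.png

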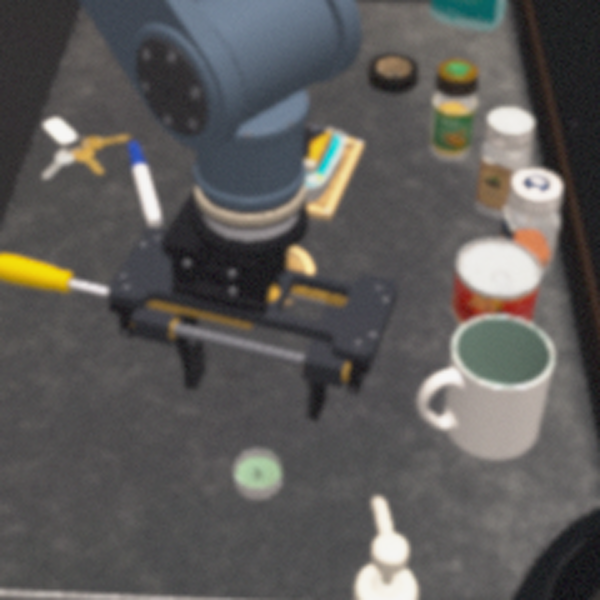

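The matchbox sits on the tin (partly hidden, crop (320,150)), and the gripper is above the tealight at (258,472) with the mug well clear.

>>> send_rows --pt "0 0 0 -0.04 0 1.2 1" --pt "0 0 0 -0.04 0 2.2 1" --pt "0 0 0 -0.04 0 2.9 1" --pt "0 0 0 -0.04 0 3.2 1" --pt "0 0 0 -0.04 0 3.2 1" --pt "0 0 0 -0.04 0 3.2 0" --pt "0 0 0 -0.04 0 3.2 0" --pt "0 0 0 -0.04 0 3.2 0" --pt "0 0 0 -0.04 0 3.2 0" --pt "0 0 0 -0.04 0 3.2 0" --pt "0 0 0 -0.04 0 3.2 0" --pt "0 0 0 -0.04 0 3.2 0" --pt "0 0 0 -0.04 0 3.2 0" --pt "0 0 0 -0.04 0 3.2 0"

```text
time_s: 14.33
position: [0.5097, -0.3062, 0.0045]
tcp_rot: [[0.267, 0.964, 0.0], [0.964, -0.267, -0.0], [-0.0, 0.0, -1.0]]
force: [-0.5, -0.2, 1.2]
opening: 0.412
grasp_force: 30.0
```

```bash
python3 -c "
from h import *
goto((.5365,.089,.12),-15.5)"
```

```text
rot [0.002 0.001 0.001] shift [12.932 -2.657 -3.851] t 14.33 q6 -26.3 pos [ 0.5097 -0.3062  0.0045]
```

>>> send_rows --pt "0 0 0 0 0 -1 0" --pt "0 0 0 0 0 -2.2 0" --pt "0 0 0 12.93 -2.66 -3.5 0" --pt "0 0 0 12.93 -2.66 -3.5 0" --pt "0 0 0 12.93 -2.66 -3.5 0" --pt "0 0 0 12.93 -2.66 -3.5 0" --pt "0 0 0 12.93 -2.66 -3.5 0" --pt "0 0 0 12.93 -2.66 -3.5 0" --pt "0 0 0 12.93 -2.66 -3.5 0" --pt "0 0 0 12.93 -2.66 -3.5 0" --pt "0 0 0 12.93 -2.66 -3.5 0" --pt "0 0 0 12.93 -2.66 -3.5 0" --pt "0 0 0 12.93 -2.66 -3.5 0" --pt "0 0 0 12.93 -2.66 -3.5 0" --pt "0 0 0 12.93 -2.66 -3.5 0" --pt "0 0 0 12.93 -2.66 -2 0" --pt "0 0 0 12.93 -2.66 -1.7 0" --pt "0 0 0 12.93 -2.66 -1.6 0" --pt "0 0 0 12.93 -2.66 -1.6 0"

```text
time_s: 15.92
position: [0.5356, 0.0875, 0.0513]
tcp_rot: [[0.27, 0.963, -0.003], [0.963, -0.27, -0.0], [-0.001, -0.003, -1.0]]
force: [-0.4, 0.6, 0.0]
opening: 0.415
grasp_force: 30.0
```

```bash
python3 -c "
from h import *
import cv2
goto((.5365,.089,.047),-15.5)
cv2.imwrite('pics/a6.png',cv2.resize(cam('scene')['image'][170:270,270:380],None,fx=5,fy=5))"
```

```text
rot [-0.033  0.009 -0.027] shift [0.057 0.015 0.142] t 15.92 q6 13.1 pos [0.5356 0.0875 0.0513]
```

View pics/a6.png

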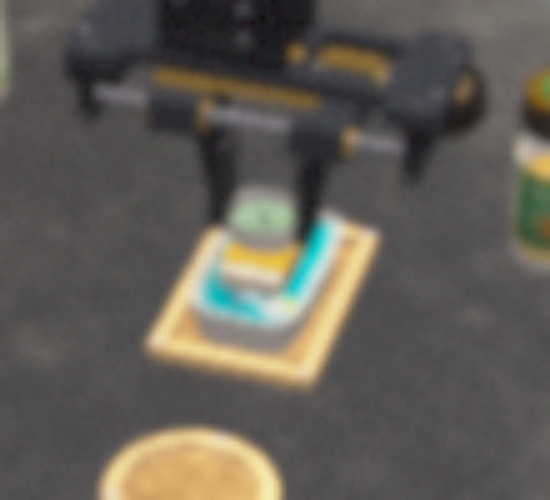

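The tealight hovers centred just over the matchbox at (263,215), and the matchbox sits flat on the tin.

>>> send_rows --pt "0 0 0 0.02 0.0 0.08 0" --pt "0 0 0 0.02 0.0 0.14 0" --pt "0 0 0 0.02 0.0 0.14 0" --pt "0 0 0 0.02 0.0 0.14 0" --pt "0 0 0 0.02 0.0 0.14 0" --pt "0 0 0 0.02 0.0 0.14 0"

```text
time_s: 16.47
position: [0.5367, 0.0897, 0.0486]
tcp_rot: [[0.267, 0.964, 0.001], [0.964, -0.267, -0.0], [0.0, 0.001, -1.0]]
force: [-0.6, 0.3, -0.8]
opening: 0.415
grasp_force: 30.0
```

>>> send_rows --pt "0 0 0 0 0 0.05 0" --pt "0 0 0 0 0 0.05 0" --pt "0 0 0 0 0 0.05 1" --pt "0 0 0 0 0 0.05 1" --pt "0 0 0 0 0 0.05 1" --pt "0 0 0 0 0 0.05 1" --pt "0 0 0 0 0 -1 1" --pt "0 0 0 0 0 -2.3 1" --pt "0 0 0 0 0 -2.7 1" --pt "0 0 0 4.76 -7.93 -2.7 1" --pt "0 0 0 4.76 -7.93 -2.7 1" --pt "0 0 0 4.76 -7.93 -2.7 1" --pt "0 0 0 4.76 -7.93 -2.7 1" --pt "0 0 0 4.76 -7.93 -2.7 1" --pt "0 0 0 4.76 -7.93 -2.7 1" --pt "0 0 0 4.76 -7.93 -2.7 1" --pt "0 0 0 4.76 -7.93 -2.7 1" --pt "0 0 0 4.76 -7.93 -2.7 1" --pt "0 0 0 4.76 -7.93 -2.7 1" --pt "0 0 0 4.76 -7.93 -2.7 1"

```text
time_s: 18.13
position: [0.3468, 0.2903, 0.1293]
tcp_rot: [[0.268, 0.963, 0.001], [0.963, -0.268, 0.0], [0.001, 0.001, -1.0]]
force: [-0.3, -0.5, -0.6]
opening: 1.002
grasp_force: 0.0
```

```bash
python3 -c "
from h import *
import cv2
goto((.3453,.2906,.035),-15.5)
cv2.imwrite('pics/a7.png',cv2.resize(cam('scene')['image'][150:290,220:400],None,fx=4,fy=4))"
```

```text
rot [ 0.011 -0.006 -0.015] shift [-0.006 -0.052  3.144] t 18.13 q6 41.3 pos [0.3468 0.2903 0.1293]
```

View pics/a7.png

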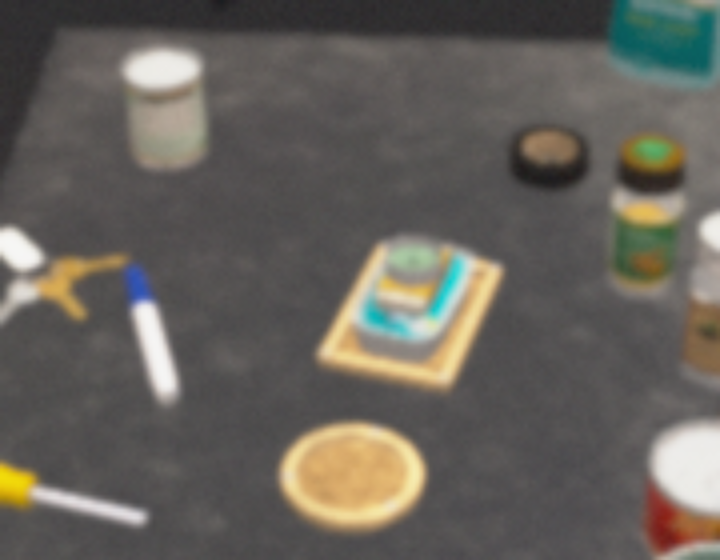

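The first stack stands upright (tealight at (412,262)), and the tall tin is untouched at (165,105).

>>> send_rows --pt "0 0 0 0 -0.04 1.2 1" --pt "0 0 0 0 -0.04 2.3 1" --pt "0 0 0 0 -0.04 3 1" --pt "0 0 0 0 -0.04 3.15 1" --pt "0 0 0 0 -0.04 3.15 1" --pt "0 0 0 0 -0.04 3.15 0" --pt "0 0 0 0 -0.04 3.15 0" --pt "0 0 0 0 -0.04 3.15 0" --pt "0 0 0 0 -0.04 3.15 0" --pt "0 0 0 0 -0.04 3.15 0" --pt "0 0 0 0 -0.04 3.15 0" --pt "0 0 0 0 -0.04 3.15 0"

```text
time_s: 19.18
position: [0.3448, 0.2914, 0.0354]
tcp_rot: [[0.267, 0.964, 0.002], [0.964, -0.267, 0.001], [0.001, 0.001, -1.0]]
force: [0.4, -0.1, 5.8]
opening: 0.649
grasp_force: 30.0
```

```bash
python3 -c "
from h import *
goto((.3453,.2906,.15),-15.5)
goto((.385,-.02,.15),-15.5)
goto((.5053,-.0692,.15),-15.5)"
```

```text
rot [ 0.016 -0.012  0.005] shift [-0.016  0.029 -3.82 ] t 19.18 q6 41.5 pos [0.3448 0.2914 0.0354]
rot [ 0.016 -0.012  0.005] shift [-9.64   4.067 -3.825] t 19.18 q6 41.5 pos [0.3448 0.2914 0.0354]
rot [ 0.016 -0.012  0.005] shift [-10.151   8.369  -3.819] t 19.18 q6 41.5 pos [0.3448 0.2914 0.0354]
```

>>> send_rows --pt "0 0 0 0 0 -1 0" --pt "0 0 0 0 0 -2.2 0" --pt "0 0 0 0 0 -3.4 0" --pt "0 0 0 -0.7 0.6 -3.8 0" --pt "0 0 0 -1.6 1.3 -3.8 0" --pt "0 0 0 -2.5 2.1 -3.8 0" --pt "0 0 0 -3.5 2.9 -3.8 0" --pt "0 0 0 -4.5 3.7 -3.8 0" --pt "0 0 0 -5.5 4.5 -3.8 0" --pt "0 0 0 -6.5 5.4 -3.8 0" --pt "0 0 0 -7.5 6.2 -3.8 0" --pt "0 0 0 -8.5 7 -3.8 0" --pt "0 0 0 -9.4 7.7 -3.8 0" --pt "0 0 0 -10.15 8.37 -3.6 0" --pt "0 0 0 -10.15 8.37 -2.6 0" --pt "0 0 0 -10.15 8.37 -1.6 0" --pt "0 0 0 -10.15 8.37 -1 0" --pt "0 0 0 -10.15 8.37 -0.7 0" --pt "0 0 0 -10.15 8.37 -0.7 0" --pt "0 0 0 -10.15 8.37 -0.7 0"

```text
time_s: 20.85
position: [0.5048, -0.0692, 0.0556]
tcp_rot: [[0.267, 0.964, -0.001], [0.964, -0.267, 0.0], [0.0, -0.001, -1.0]]
force: [-0.1, 0.3, -1.9]
opening: 0.654
grasp_force: 30.0
```

```bash
python3 -c "
from h import *
goto((.5053,-.0692,.039),-15.5)
import cv2
cv2.imwrite('pics/a8.png',cv2.resize(cam('scene')['image'][170:310,240:400],None,fx=4,fy=4))"
```

```text
rot [-0.008 -0.001  0.005] shift [0.004 0.016 0.555] t 20.85 q6 -4.9 pos [ 0.5048 -0.0692  0.0556]
```

View pics/a8.png

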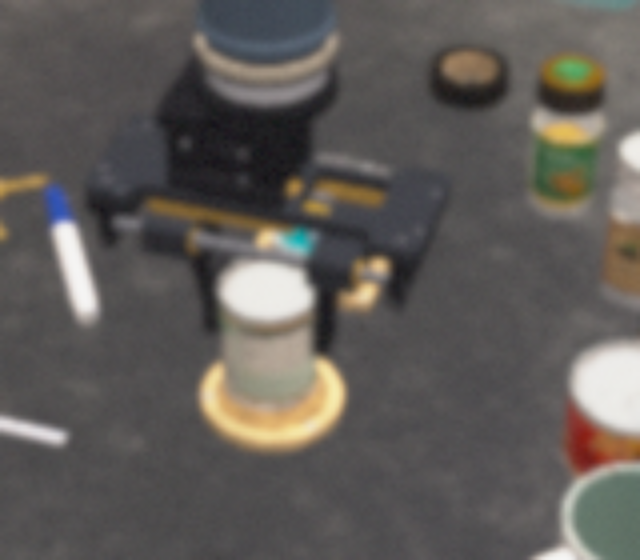

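The tall tin hangs over the round holder, with its base centred at (270,395).

>>> send_rows --pt "0 0 0 0 0.01 0.2 0" --pt "0 0 0 0 0.01 0.35 0" --pt "0 0 0 0 0.01 0.48 0" --pt "0 0 0 0 0.01 0.54 0" --pt "0 0 0 0 0.01 0.56 0" --pt "0 0 0 0 0.01 0.56 0" --pt "0 0 0 0 0.01 0.56 0"

```text
time_s: 21.48
position: [0.5052, -0.0695, 0.0389]
tcp_rot: [[0.267, 0.964, 0.0], [0.964, -0.267, -0.0], [-0.0, 0.0, -1.0]]
force: [-0.1, 0.4, -1.3]
opening: 0.65
grasp_force: 30.0
```

```bash
python3 -c "
from h import *
goto((.6314,.2785,.12),25)"
```

```text
rot [ 1.000e-03  0.000e+00 -8.098e+00] shift [12.302  0.955 -2.702] t 21.48 q6 -4.9 pos [ 0.5052 -0.0695  0.0389]
```

>>> send_rows --pt "0 0 0 0 0 0 1" --pt "0 0 0 0 0 0 1" --pt "0 0 0 0 0 0 1" --pt "0 0 0 0 0 0 1" --pt "0 0 0 0 0 -1 1" --pt "0 0 0 0 0 -2.2 1" --pt "0 0 0 0 0 -3.4 1" --pt "0 0 -8.1 12.3 0.96 -3.4 1" --pt "0 0 -8.1 12.3 0.96 -3.4 1" --pt "0 0 -8.1 12.3 0.96 -3.4 1" --pt "0 0 -8.1 12.3 0.96 -3.4 1" --pt "0 0 -8.1 12.3 0.96 -3.4 1" --pt "0 0 -8.1 12.3 0.96 -3.4 1" --pt "0 0 -8.1 12.3 0.96 -3.4 1" --pt "0 0 -8.1 12.3 0.96 -3.4 1" --pt "0 0 -8.1 12.3 0.96 -3.4 1" --pt "0 0 -8.1 12.3 0.96 -3.4 1" --pt "0 0 -8.1 12.3 0.96 -3.4 1" --pt "0 0 -8.1 12.3 0.96 -3.4 1" --pt "0 0 -8.1 12.3 0.96 -3.4 1"

```text
time_s: 23.15
position: [0.6308, 0.277, 0.1406]
tcp_rot: [[-0.422, 0.907, -0.002], [0.907, 0.422, -0.001], [-0.0, -0.002, -1.0]]
force: [0.9, -0.7, 0.9]
opening: 1.0
grasp_force: 0.0
```

```bash
python3 -c "
from h import *
goto((.6314,.2785,.005),25)
import cv2
cv2.imwrite('pics/a9.png',cv2.resize(cam('scene')['image'][50:290,220:460],None,fx=2.5,fy=2.5))"
```

```text
rot [-0.021  0.001 -0.011] shift [0.037 0.049 4.52 ] t 23.15 q6 -10.5 pos [0.6308 0.277  0.1406]
```

View pics/a9.png

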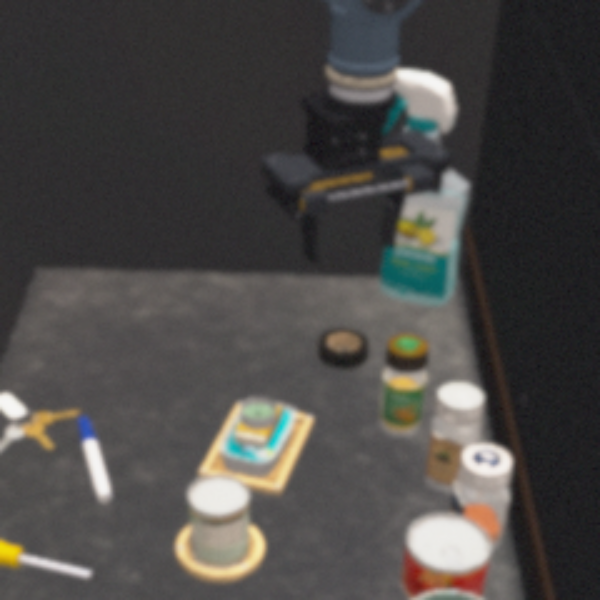

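The tall tin stands in its holder at (220,525). The gripper is above the tape at (344,347), so I'll check its clearance to the spray bottle.

```bash
python3 -c "
from h import *
d=cam('scene')
for u in((382,288),(415,298),(452,298)):print(back(d,(220+u[0]/2.5,50+u[1]/2.5),0.0).round(3))
d=cam('top')
for u in((113,163),(133,158)):print(back(d,u,0.0).round(3))"
```

```text
[0.691 0.439 0.   ]
[0.732 0.416 0.   ]
[0.779 0.418 0.   ]
[0.691 0.449 0.   ]
[0.701 0.406 0.   ]
```

>>> send_rows --pt "0 0 0 0.03 0.04 1.2 1" --pt "0 0 0 0.03 0.04 2.4 1" --pt "0 0 0 0.03 0.04 3.6 1" --pt "0 0 0 0.03 0.04 4.3 1" --pt "0 0 0 0.03 0.04 4.52 1" --pt "0 0 0 0.03 0.04 4.52 1" --pt "0 0 0 0.03 0.04 4.52 0" --pt "0 0 0 0.03 0.04 4.52 0" --pt "0 0 0 0.03 0.04 4.52 0" --pt "0 0 0 0.03 0.04 4.52 0" --pt "0 0 0 0.03 0.04 4.52 0" --pt "0 0 0 0.03 0.04 4.52 0" --pt "0 0 0 0.03 0.04 4.52 0"

```text
time_s: 24.38
position: [0.6327, 0.2799, 0.0065]
tcp_rot: [[-0.423, 0.906, 0.001], [0.906, 0.423, 0.0], [-0.0, 0.001, -1.0]]
force: [-1.3, -1.3, 5.3]
opening: 0.68
grasp_force: 30.0
```

```bash
python3 -c "
from h import *
goto((.5053,-.0692,.15),-15.5)"
```

```text
rot [ 1.500e-02 -2.000e-03  8.103e+00] shift [-8.751 -8.762 -4.792] t 24.38 q6 -10.4 pos [0.6327 0.2799 0.0065]
```

>>> send_rows --pt "0 0 0 0 0 -1 0" --pt "0 0 0 0 0 -2.3 0" --pt "0 0 0 0 0 -3.6 0" --pt "0 0 0 0 0 -4.8 0" --pt "0 0 8.1 -8.75 -8.76 -4.8 0" --pt "0 0 8.1 -8.75 -8.76 -4.8 0" --pt "0 0 8.1 -8.75 -8.76 -4.8 0" --pt "0 0 8.1 -8.75 -8.76 -4.8 0" --pt "0 0 8.1 -8.75 -8.76 -4.8 0" --pt "0 0 8.1 -8.75 -8.76 -4.8 0" --pt "0 0 8.1 -8.75 -8.76 -4.8 0" --pt "0 0 8.1 -8.75 -8.76 -4.8 0" --pt "0 0 8.1 -8.75 -8.76 -4.8 0" --pt "0 0 8.1 -8.75 -8.76 -4.8 0" --pt "0 0 8.1 -8.75 -8.76 -4.8 0" --pt "0 0 8.1 -8.75 -8.76 -4.8 0" --pt "0 0 8.1 -8.75 -8.76 -4.8 0" --pt "0 0 8.1 -8.75 -8.76 -3.6 0" --pt "0 0 8.1 -8.75 -8.76 -3.2 0" --pt "0 0 8.1 -8.75 -8.76 -3.2 0"

```text
time_s: 26.05
position: [0.5033, -0.0669, 0.0988]
tcp_rot: [[0.264, 0.964, -0.006], [0.964, -0.264, 0.002], [0.001, -0.006, -1.0]]
force: [-0.5, 1.0, -0.1]
opening: 0.68
grasp_force: 30.0
```

```bash
python3 -c "
from h import *
goto((.5053,-.0692,.0825),-15.5)
import cv2
cv2.imwrite('pics/a10.png',cv2.resize(cam('scene')['image'][170:310,240:400],None,fx=4,fy=4))"
```

```text
rot [-0.07  -0.007  0.034] shift [-0.058  0.088  0.543] t 26.05 q6 -4.9 pos [ 0.5033 -0.0669  0.0988]
```

View pics/a10.png

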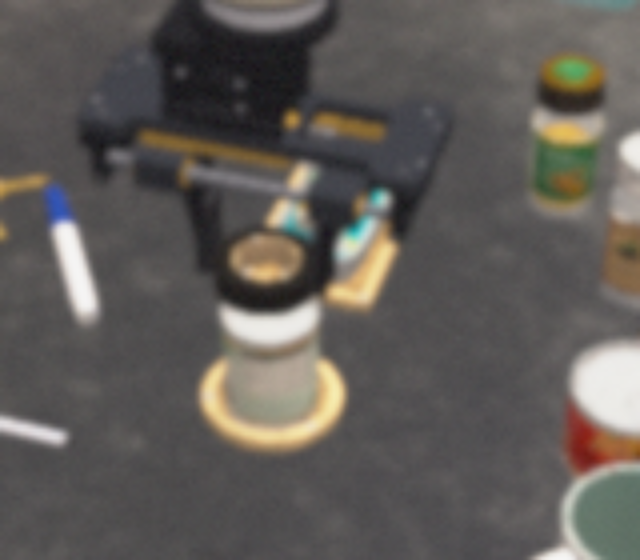

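The tape hovers over the tin: tape centre x≈267, tin ≈270. I'll lower it.

>>> send_rows --pt "0 0 0 -0.03 0.05 0.2 0" --pt "0 0 0 -0.03 0.05 0.35 0" --pt "0 0 0 -0.03 0.05 0.46 0" --pt "0 0 0 -0.03 0.05 0.51 0" --pt "0 0 0 -0.03 0.05 0.53 0" --pt "0 0 0 -0.03 0.05 0.53 0" --pt "0 0 0 -0.03 0.05 0.53 0"

```text
time_s: 26.68
position: [0.5063, -0.0706, 0.0856]
tcp_rot: [[0.267, 0.964, 0.0], [0.964, -0.267, -0.0], [-0.0, 0.0, -1.0]]
force: [-1.4, -0.1, -1.5]
opening: 0.678
grasp_force: 30.0
```

>>> send_rows --pt "0 0 0 0.03 -0.03 0.06 0" --pt "0 0 0 0.03 -0.03 0.11 0" --pt "0 0 0 0.03 -0.03 0.11 0" --pt "0 0 0 0.03 -0.03 0.11 0"

```text
time_s: 27.02
position: [0.5055, -0.0694, 0.082]
tcp_rot: [[0.267, 0.964, -0.0], [0.964, -0.267, 0.0], [0.0, -0.0, -1.0]]
force: [0.8, -0.4, -1.0]
opening: 0.678
grasp_force: 30.0
```

>>> send_rows --pt "0 0 0 0 0 0 1" --pt "0 0 0 0 0 0 1" --pt "0 0 0 0 0 0 1" --pt "0 0 0 0 0 0 1" --pt "0 0 0 0 0 -0.5 1" --pt "0 0 0 0 0 -1.5 1" --pt "0 0 0 0 0 -2.8 1" --pt "0 0 0 0 0 -4 1" --pt "0 0 0 -20 -6.1 -4.5 1" --pt "0 0 0 -20 -6.1 -4.5 1" --pt "0 0 0 -20 -6.1 -4.5 1" --pt "0 0 0 -20 -6.1 -4.5 1" --pt "0 0 0 -20 -6.1 -4.5 1" --pt "0 0 0 -20 -6.1 -4.5 1" --pt "0 0 0 -20 -6.1 -4.5 1" --pt "0 0 0 -20 -6.1 -4.5 1" --pt "0 0 0 -20 -6.1 -4.5 1" --pt "0 0 0 -20 -6.1 -4.5 1" --pt "0 0 0 -20 -6.1 -4.5 1" --pt "0 0 0 -20 -6.1 -4.5 1"

```text
time_s: 28.68
position: [0.2358, -0.4926, 0.2142]
tcp_rot: [[0.268, 0.964, 0.0], [0.964, -0.268, 0.0], [0.0, 0.0, -1.0]]
force: [1.3, -0.5, 0.5]
opening: 0.999
grasp_force: 0.0
```

>>> send_rows --pt "0 0 0 0 0 0 1" --pt "0 0 0 0 0 0 1" --pt "0 0 0 0 0 0 1" --pt "0 0 0 -4 1 0 1" --pt "0 0 0 -4 -1 0 1" --pt "0 0 0 -4 -1 0 1" --pt "0 0 0 -4 -1 0 1" --pt "0 0 0 -4 -1 0 1"

```text
time_s: 29.35
position: [0.1759, -0.5993, 0.2137]
tcp_rot: [[0.268, 0.963, -0.0], [0.963, -0.268, 0.0], [0.0, -0.0, -1.0]]
force: [0.7, 0.4, -0.6]
opening: 0.998
grasp_force: 0.0
```

```bash
python3 -c "
from h import *
import cv2
a=cam('top')['image'][190:270,230:400];b=cam('scene')['image'][180:300,260:380]
a=cv2.resize(a,None,fx=4,fy=4,interpolation=cv2.INTER_CUBIC)
cv2.imwrite('pics/a11.png',a);cv2.imwrite('pics/b11.png',b)"
```

```text
(no output)
```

View pics/a11.png

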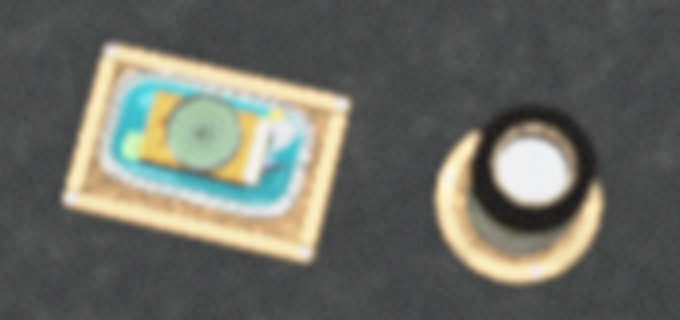

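The top view shows both stacks complete: tin centre (208,142), matchbox about (205,139), tealight (203,132) and tape hole (535,170). I'll check these offsets in world coordinates.

```bash
python3 -c "
from h import *
d=cam('top')
f=lambda n,x,y,z:print(n,back(d,((x+.5)/4-.5+230,(y+.5)/4-.5+190),z).round(4))
f('hold',207,153,.01);f('tin',208,142.5,.029);f('match',204.5,139,.042);f('tea',203,132.5,.057)
f('round',519,201,.01);f('tape',535,170,.094)
"
```

```text
hold [0.5353 0.0908 0.01  ]
tin [0.5364 0.0888 0.029 ]
match [0.5352 0.0896 0.042 ]
tea [0.5349 0.0892 0.057 ]
round [ 0.505  -0.0689  0.01  ]
tape [ 0.5029 -0.0701  0.094 ]
```

All offsets are within about 3 mm, so I'm handing in.

```bash
python3 -c "
from rig import bot
print(bot.hand_in())"
```

```text
the job is handed in; nothing more can be done
None
```

I packed both stacks and handed the job in at about 29 s of the 115 s allowed; by my last camera measurement every piece sat within about 3 mm of centre, and the hand-in returned no verdict.

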